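Free the window flap and hold it at its balance point

ROBOT

A 6-joint arm with a two-finger parallel gripper is mounted at the origin on a cart in front of the work surface, level with it; the furniture and walls round the work are solid. World frame = base frame: x ahead of the robot, y to its left, z up, the work surface at z = 0. Lengths are in m, angles in rad, forces in N, time in s.
With the tool pointing down it reaches from about 0.325 to 0.775 m from the base axis. Payload 5.5 kg.
Tool frame: the origin (TCP) lies between the finger pads, 19 mm behind the fingertips; this is the grasp point; z points along the fingers, y is the line along which they close (so a half turn about z gives the same grasp; the last joint's range is limited). The gripper opens to 85 mm and grips with 20 to 120 N. Pads are 22 mm wide; open, the fingers measure 114 mm over their backs; the gripper's body (76 mm by 85 mm) begins 54 mm behind the grasp point. The pads swing forward as they close: fully open they stand 13 mm farther back than shut.
Start: joints at [-1.197, 0.091, 1.231, -0, 1.82, -0.057], TCP at [0.251, -0.545, 0.25] pointing down, gripper open.
Joint ranges: [-2.87, 2.87], [-0.86, 2.18], [0.17, 2.46], [-1.51, 4.65], [0.06, 2.69], [-2.65, 2.65]. Speed limits (rad/s): [2.57, 2.57, 3.01, 3.14, 3.14, 3.14].

INTERFACE

Orientations are given as a rotation vector (axis times angle).
In Python, from rig import arm, eyes gives the robot as it stands. The module is installed in compiled form; this text tells all that it offers.
- The arm moves only by the tool apply_moves, never from a script. Its argument "moves" is a list of rows, each an object with "dp": the shift along the tool's x, y, z normalised to -1 to 1, where 1 is 0.4 m, a list of three; "angular": the turn, a rotation vector about the tool's x, y, z normalised to -1 to 1, where 1 is 180 degrees, a list of three; "grip": the opening, from 0 (shut) to 1 (fully open). In form: [{"dp": [tx, ty, tz], "angular": [wx, wy, wz], "grip": grip}, ...]. A call has 1 to 5 rows; each row is the pose to reach, as a shift and turn from the pose commanded when the call began, along the tool's axes at that moment, turning the shorter way round; what a row does not reach only later rows make up. A row lasts 1/8 s, in which the tool goes at most 62.5 mm and 10.7 degrees, less where a joint would pass 70% of its speed; a pose out of reach is approached as far as the arm can. A call with a number of a shift or a turn outside -1 to 1 is refused whole. A call with a gripper value outside its range is refused whole. The fingers move at their own pace and stop on an object; "force" is the grip in N (left out, the last holds). Time passes only in rows, so rows that repeat a pose let the fingers close. It gives the time, the measured TCP pose, the force, the opening and the grip force at its end, in the units of the state.
- arm.observe(): the state, without advancing time (a new reading comes with each control period).
- eyes.capture(name): name is "scene" or "top" or "wrist"; returns (picture, depth): 384x512x3 uint8, red, green, blue; 384x512 float32, m along the optical axis (not along the pixel's ray), 0 where there is no reading.
- eyes.camera_info(name): a dict with "intrinsics" (3x3 intrinsics, pixels), "k1" (the pictures are not rectified: a ray, as slopes to the right and down, at radius r is drawn at 1 + k1 r^2 times it, then the intrinsics apply), "camera_from_world" (4x4, takes a point from world to camera coordinates). Camera axes: x right, y down, z forward; pixel columns grow to the right and rows downward; lengths in m; the calibration is good to about 2 mm. A picture is of the moment at which its call begins: read the wrist's pose just before it. camera_info takes no time and is no camera call; for the wrist camera it gives the pose at the moment of the call.
- arm.close_job(): hands the job in; it is judged then, once.
The state is a dict: "clock": time; "qpos": joint angles; "joint_velocities": joint speeds; "tau": joint torques, N m; "eef_pos": TCP position; "tool_rot": TCP orientation; "wrist_force": force on the tool from outside, world axes, zero at the start; "ft_torque": the same for the moment, N m; "width": finger opening in m; "finger_force": force on a finger pad.
Only numpy, scipy, OpenCV 4.12 (cv2) and the standard library are available. Lean on these libraries where they do the work, as an engineer would, in place of code of your own. Each camera call takes 0.05 s, during which the arm holds its last target. There are 200 camera calls.

TASK

The flap over the window of the small white unit is locked shut by a red transit pin that is snapped into the socket at its side: with the flap still shut, pull the pin straight up out of its socket and put it in the blue parts tray. Then take the flap's blue bar, swing the flap up gently to its over-centre balance point, where it stands straight upright, and finish there with the bar still gripped, so that the flap drops neither forward nor backward while the window is wiped. Do not let the flap fall shut or go over backwards, and leave the other things on the worktop where they are.

Things in the scene. Friction and masses are not known exactly. Their poses are not given: they have to be found in the camera images.
- window_unit: white housing 150 x 110 x 68 mm with a window in its top, fixed to the worktop; origin on the worktop under it; its x axis points from the bar (front) to the hinge (back), z up. An aluminium socket block, 40 x 40 mm, stands at its -y side (centre at x -20, y -75 mm)
- flap_hinge (a point): middle of the flap's hinge line, at x +60, y 0, z 80 mm of window_unit; the hinge line runs along window_unit's y; aluminium hinge cheeks at y +-58 mm reach up to z 94 mm
- flap (a joint): angle of the flap about its hinge: 0 shut (level, pointing to window_unit's -x), pi/2 = 1.571 straight upright (its balance point), 2.9 thrown right over to the back. Weight about 0.3 kg with its centre about 65 mm from the hinge, in the flap's mid plane; the hinge is nearly frictionless, there is no stay. Fingers that pinch the bar can stay pointing down: it turns between them
- flap_bar (a point): middle of the flap's blue grip bar: a round bar 12 mm thick, 90 mm long, parallel to the hinge line, 160 mm from it in the flap's mid plane, carried by two arms 7 mm wide at +-42 mm, each side of this point. The flap's plate (100 mm wide, 10 mm thick) ends 42 mm from the bar's centre. Shut, the bar is 80 mm above the worktop with nothing under it
- transit_pin: red-headed transit pin, 86 mm tall, 60 g; origin at its tip, z axis up through the head. Steel shaft 12 mm round, 46 mm long, with a groove; then a red disc 26 mm across, 6 mm thick; then a red upright grip tab 10 mm thick (its x) by 26 mm wide (its y), from 50 to 86 mm above the tip.
- pin_grip (a point): point in the middle of the pin's grip tab, 70 mm above its tip
- pin_mid (a point): point on the pin's axis, 43 mm above its tip (half its length)
- socket_mouth (a point): centre of the mouth of the socket, 72 mm above the worktop; the bore is 14 mm square, 32 mm deep, straight down. The pin stands in it to its floor, through a slotted ear of the flap; two sprung balls snap into the pin's groove and let go at a pull of about 5 to 10 N
- parts_tray: open blue tray 130 (x) x 100 (y) x 26 mm, walls 4 mm, fixed; origin at the centre of its underside; to the left or to the right of the unit
- tape_roll: white roll of tape, 72 mm across, 24 mm high; leave alone
- white_cup: white cup 71 mm across, 90 mm high; leave alone
- teal_tube: teal tube with blue cap standing upright, 29 mm across, 141 mm high; leave alone
- timer: white timer 50 x 62 x 21 mm; leave alone

How it is judged:
By the outcome, as a careful person would: the job done as asked, in the order asked, and still so for the second after the job is handed in, while the arm keeps its last pose, push and grip.
It also fails if it takes over 54 s, if anything falls off the work surface, if the arm or the gripper's body presses on something with over 40 N, if the wrist force passes 120 N, or if a joint passes its speed limit or range.

## Working session

There is one attempt and no reset: what is moved stays moved. The work goes in short steps, Python scripts to look and compute and a tool call to move; the robot and the scene stay as the last step left them, time stands still between calls to the robot, and variables do not carry over. Pictures are saved under pics/ and viewed, at most 10 in all, crops included, and the job is handed in when it is done.

Besides the shell and the picture viewer there is one more tool, called after ">>>" as name(argument=value, ...) on one line, values as JSON. apply_moves: Moves the arm, as the interface text tells. Scaled input: -1 to 1 covers 0.4 m each way for a shift and 180 degrees each way for a turn. Its arguments: {"type":"object","properties":{"moves":{"type":"array"},"force":{"type":"number"}},"required":["moves"]}

```bash
mkdir -p pics
cat > h.py <<'E'
import numpy as np, cv2
from rig import arm, eyes
from scipy.spatial.transform import Rotation as R
def cap(n):
    i=eyes.camera_info(n); p,d=eyes.capture(n); return p,d,i
def pts(uv,i):
    K=np.array(i["intrinsics"],float);k=i["k1"]
    uv=np.asarray(uv,float).reshape(-1,2)
    return cv2.undistortPoints(uv[:,None],K,np.array([k,0,0,0.]),None).reshape(-1,2)
def world(uv,i,z=None,d=None):
    s=pts(uv,i); T=np.linalg.inv(np.array(i["camera_from_world"]))
    r=np.c_[s,np.ones(len(s))]@T[:3,:3].T; o=T[:3,3]
    t=(z-o[2])/r[:,2] if d is None else np.asarray(d)
    return o+r*t[:,None]
def cloud(d,i):
    v,u=np.mgrid[:d.shape[0],:d.shape[1]]
    return world(np.c_[u.ravel(),v.ravel()],i,d=d.ravel()).reshape(*d.shape,3)
def moves(target_p,target_R=None):
    s=arm.observe(); Rc=R.from_rotvec(s["tool_rot"])
    dp=Rc.inv().apply(np.array(target_p)-s["eef_pos"])/.4
    w=(Rc.inv()*target_R).as_rotvec()/np.pi if target_R is not None else None
    return dp.round(4),w
E
python3 - <<'E'
from h import *
for n in("scene","top"):
    p,d,i=cap(n); np.savez(f"{n}.npz",p=p,d=d); cv2.imwrite(f"pics/{n}.png",cv2.resize(p[:,:,::-1],None,fx=1.5,fy=1.5))
    print(n,np.linalg.inv(np.array(i["camera_from_world"])).round(3).tolist(),np.array(i["intrinsics"]).tolist(),i["k1"])
    c=cloud(d,i);hsv=cv2.cvtColor(p,cv2.COLOR_RGB2HSV)
    for nm,m in(("red",((hsv[...,0]<8)|(hsv[...,0]>172))&(hsv[...,1]>130)&(hsv[...,2]>70)),("blue",(hsv[...,0]>100)&(hsv[...,0]<125)&(hsv[...,1]>110)&(hsv[...,2]>50))):
        k,l,st,ce=cv2.connectedComponentsWithStats(m.astype(np.uint8))
        for j in range(1,k):
            if st[j,4]>25:
                q=c[(l==j)&(d>0)]; print(nm,st[j],ce[j].round(1),np.median(q,0).round(3) if len(q) else None,np.percentile(q,[3,97],axis=0).round(3).tolist() if len(q) else "")
s=arm.observe();print(s)
E
```

```text
scene [[-0.773, -0.25, 0.583, -0.171], [-0.634, 0.27, -0.725, 0.864], [0.024, -0.93, -0.368, 0.579], [0.0, 0.0, 0.0, 1.0]] [[413.775446277267, 0.0, 251.6262244040579], [0.0, 413.775446277267, 195.51706134641756], [0.0, 0.0, 1.0]] -0.051901886599289696
red [136 157  10   9  79] [140.8 160.7] [0.908 0.098 0.187] [[0.898, 0.081, 0.173], [0.927, 0.107, 0.194]]
red [257 199   6  13  56] [259.3 205.1] [ 0.509 -0.019  0.11 ] [[0.505, -0.031, 0.092], [0.513, -0.011, 0.126]]
blue [308 206  38  13 254] [325.7 211.9] [ 0.447 -0.32   0.005] [[0.385, -0.35, 0.002], [0.51, -0.251, 0.027]]
blue [252 225  20   9  33] [261.8 228.8] [0.437 0.061 0.085] [[0.433, 0.027, 0.083], [0.442, 0.092, 0.086]]
top [[-0.01, -0.992, 0.124, 0.385], [-1.0, 0.013, 0.023, -0.079], [-0.025, -0.124, -0.992, 1.579], [0.0, 0.0, 0.0, 1.0]] [[425.47945181805784, 0.0, 258.9385551189534], [0.0, 425.47945181805784, 191.34370734732462], [0.0, 0.0, 1.0]] -0.032240946614596803
red [212  82  11  11  95] [217.3  87.1] [0.918 0.092 0.191] [[0.903, 0.076, 0.128], [0.95, 0.116, 0.195]]
red [249 205   8   7  41] [252.6 207.7] [ 0.513 -0
[... 815 characters left out ...]
 0.862, 0.096]]
{'clock': 0.1, 'qpos': array([-1.19669155e+00,  9.18136838e-02,  1.23181054e+00, -9.13567065e-07,
        1.81982238e+00, -5.66751536e-02]), 'joint_velocities': array([ 0.00126816, -0.00240697, -0.00342512,  0.00059626, -0.00070378,
       -0.00133855]), 'tau': array([ 3.29142276e-03, -4.60217464e+01, -4.19218218e+01, -5.39943812e-06,
        1.05985263e-02,  1.49558292e-05]), 'eef_pos': array([ 0.25047277, -0.54495811,  0.24892044]), 'tool_rot': array([-3.06721209e+00, -6.71055978e-01,  4.61372315e-04]), 'wrist_force': array([ 0.44208148,  0.27019091, -0.69567847]), 'ft_torque': array([-0.01349834, -0.01087028,  0.01603492]), 'finger_force': 0.0, 'width': 0.0856714976925098}
```

View pics/scene.png

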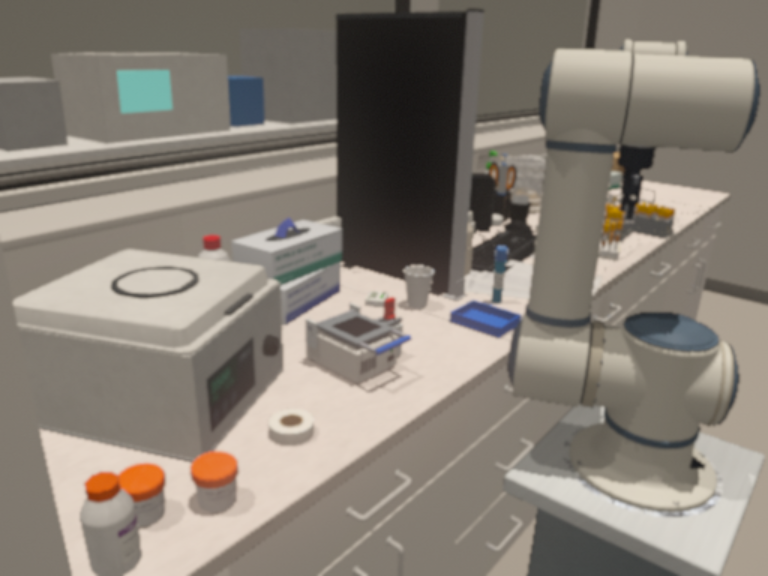

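View pics/top.png

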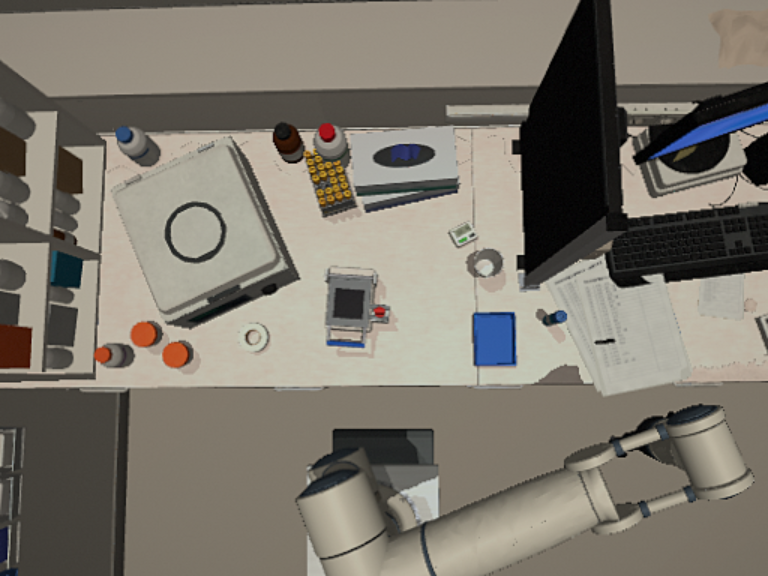

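The scene view shows the unit in the middle with the red pin at about (389,308) in the enlarged picture and the blue bar at about (392,344). The tray is to its right at (487,318), with the cup just behind it. The top view agrees: pin at (379,312), bar at (345,343), tray at (494,339). The unit's yaw is about -6°. I'll go above the unit for a wrist view.

```bash
cat >> h.py <<'E'
def down(a):
    a=np.radians(a); y=np.array([np.cos(a),np.sin(a),0]); z=np.array([0,0,-1.]); return R.from_matrix(np.c_[np.cross(y,z),y,z])
E
python3 - <<'E'
from h import *
s=arm.observe();Rc=R.from_rotvec(s["tool_rot"])
print(moves([.45,.0,.30],down(-6.5)),Rc.as_matrix().round(3).tolist())
T=np.linalg.inv(np.array(eyes.camera_info("wrist")["camera_from_world"]))
print(Rc.inv().apply(T[:3,3]-s["eef_pos"]),(Rc.inv().as_matrix()@T[:3,:3]).round(3), eyes.camera_info("wrist")["intrinsics"])
E
```

```text
(array([ 1.0222, -1.0299, -0.1257]), array([-0.00051951, -0.00033261, -0.32676735])) [[0.909, 0.418, -0.001], [0.418, -0.909, 0.002], [0.0, -0.002, -1.0]]
[ 0.07300799  0.00022942 -0.12438392] [[-0.    -0.959 -0.284]
 [ 1.     0.    -0.   ]
 [ 0.    -0.284  0.959]] [[297.6914475    0.         262.75622788]
 [  0.         297.6914475  193.30490311]
 [  0.           0.           1.        ]]
```

>>> apply_moves(moves=[{"dp": [0.1,-0.1,-0.02],"angular": [0,0,-0.05],"grip": 1},{"dp": [0.2,-0.2,-0.05],"angular": [0,0,-0.1],"grip": 1},{"dp": [0.3,-0.3,-0.08],"angular": [0,0,-0.15],"grip": 1},{"dp": [0.4,-0.4,-0.12],"angular": [0,0,-0.2],"grip": 1},{"dp": [0.5,-0.5,-0.125],"angular": [0,0,-0.25],"grip": 1}])

```text
clock: 0.72
eef_pos: [0.3492, -0.2783, 0.301]
tool_rot: [2.573, 1.8, 0.001]
wrist_force: [1.2, -0.6, 0.1]
width: 0.0852
finger_force: 0.0
```

Run:
```python
from h import *
print(moves([.45,.0,.30],down(-6.5)),arm.observe()["eef_pos"])
```

```text
(array([ 0.7401, -0.0017,  0.0021]), array([ 0.00054954,  0.00023586, -0.07522859])) [ 0.34918218 -0.27834054  0.30100516]
```

>>> apply_moves(moves=[{"dp": [0.15,0,0],"angular": [0,0,-0.02],"grip": 1},{"dp": [0.3,0,0],"angular": [0,0,-0.04],"grip": 1},{"dp": [0.45,0,0],"angular": [0,0,-0.075],"grip": 1},{"dp": [0.6,0,0],"angular": [0,0,-0.075],"grip": 1},{"dp": [0.65,0,0],"angular": [0,0,-0.075],"grip": 1}])

```text
clock: 1.35
eef_pos: [0.4394, -0.0331, 0.2995]
tool_rot: [-2.344, -2.09, 0.0]
wrist_force: [-0.2, -0.4, -0.4]
width: 0.0853
finger_force: 0.0
```

Run:
```python
from h import *
s=arm.observe();print(s["eef_pos"],R.from_rotvec(s["tool_rot"]).as_matrix()[:,1].round(3))
p,d,i=cap("wrist");np.savez("w1.npz",p=p,d=d,T=np.array(i["camera_from_world"]))
print(np.linalg.inv(np.array(i["camera_from_world"]))[:3,3])
cv2.imwrite("pics/w1.png",cv2.resize(p[:,:,::-1],None,fx=1.5,fy=1.5))
c=cloud(d,i);hsv=cv2.cvtColor(p,cv2.COLOR_RGB2HSV)
for nm,m in(("red",((hsv[...,0]<8)|(hsv[...,0]>172))&(hsv[...,1]>130)&(hsv[...,2]>70)),("blue",(hsv[...,0]>100)&(hsv[...,0]<125)&(hsv[...,1]>110)&(hsv[...,2]>50))):
    k,l,st,ce=cv2.connectedComponentsWithStats(m.astype(np.uint8))
    for j in range(1,k):
        if st[j,4]>60:
            q=c[(l==j)&(d>0)]; print(nm,st[j],ce[j].round(1),np.median(q,0).round(3),np.percentile(q,[3,97],axis=0).round(3).tolist())
            if nm=="red":
                t=(l==j)&(c[...,2]>.121)
                print("tab",q[q[:,2]>.121].mean(0),cv2.minAreaRect((q[q[:,2]>.121][:,:2]*1000).astype(np.float32)))
            else:
                print("rect",cv2.minAreaRect((q[:,:2]*1000).astype(np.float32)),cv2.fitLine((q[:,:2]).astype(np.float32),2,0,.001,.001).ravel())
```

```text
[ 0.43941632 -0.03311811  0.29947038] [ 0.993 -0.115 -0.001]
[0.4486304  0.03863268 0.42388192]
red [331 149   9  25 172] [335.6 160.1] [ 0.515 -0.022  0.126] [[0.512, -0.034, 0.125], [0.519, -0.012, 0.128]]
tab [ 0.51550173 -0.02216726  0.12636031] ((515.5366821289062, -23.199935913085938), (8.650792121887207, 23.956777572631836), 0.32017678022384644)
blue [249  46  10   8  61] [253.1  49.5] [0.445 0.097 0.086] [[0.44, 0.094, 0.083], [0.449, 0.101, 0.087]]
rect ((445.1159973144531, 97.0984115600586), (7.128711223602295, 9.579691886901855), 82.46886444091797) [ 0.9047881  -0.42586213  0.44479015  0.0973528 ]
blue [250  72  11  53 477] [255.3  98.1] [0.441 0.048 0.086] [[0.436, 0.022, 0.083], [0.447, 0.073, 0.087]]
rect ((441.1301574707031, 47.640621185302734), (54.95179748535156, 10.137203216552734), 85.03466796875) [0.08257674 0.9965847  0.44113237 0.04775487]
blue [ 247  294   83   48 2740] [289.9 315.3] [ 0.455 -0.302  0.005] [[0.394, -0.339, 0.003], [0.514, -0.253, 0.027]]
rect ((452.4693298339844, -186.05462646484375), (127.82103729248047, 325.7125244140625), 0.011902621015906334) [ 0.99653804 -0.08313792  0.45484632 -0.30136615]
```

View pics/w1.png

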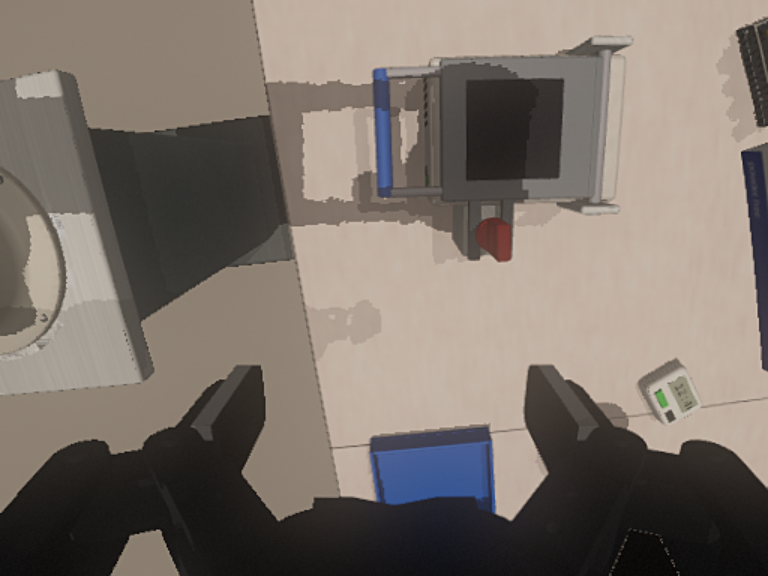

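The wrist view shows the pin tab at about (497,240), the bar at (382,130) and the tray at (432,470), all in the enlarged picture. The tab centre is (0.5155, -0.0225), top z 0.126. The bar centre is (0.442, 0.058), top z 0.086. The yaw is -4.7°. The measured bar-to-pin offset matches the given geometry.

Run:
```python
from h import *
print(moves([.5155,-.0225,.20],down(-4.7)),moves([.5155,-.0225,.116]),arm.observe()["eef_pos"])
```

```text
(array([0.0458, 0.1856, 0.2482]), array([-0.00027938, -0.00053787, -0.01030631])) (array([0.0454, 0.1857, 0.4582]), None) [ 0.43974209 -0.03239704  0.29932436]
```

>>> apply_moves(moves=[{"dp": [0.045,0.12,0.08],"angular": [0,0,-0.01],"grip": 0.6},{"dp": [0.0455,0.1857,0.18],"angular": [0,0,-0.01],"grip": 0.6},{"dp": [0.0455,0.1857,0.25],"angular": [0,0,-0.01],"grip": 0.6},{"dp": [0.0455,0.1857,0.3],"angular": [0,0,-0.01],"grip": 0.6},{"dp": [0.0455,0.1857,0.3],"angular": [0,0,-0.01],"grip": 0.6}])

```text
clock: 2.02
eef_pos: [0.514, -0.0271, 0.1784]
tool_rot: [-2.315, -2.12, 0.003]
wrist_force: [0.4, 0.1, 0.9]
width: 0.0513
finger_force: 0.0
```

Run:
```python
from h import *
p,d,i=cap("wrist")
c=cloud(d,i);hsv=cv2.cvtColor(p,cv2.COLOR_RGB2HSV)
m=((hsv[...,0]<8)|(hsv[...,0]>172))&(hsv[...,1]>130)&(hsv[...,2]>50)&(d>0)&(c[...,2]>.121)&(c[...,2]<.135)
q=c[m];print(m.sum(),q.mean(0) if m.any() else "",cv2.minAreaRect((q[:,:2]*1000).astype(np.float32)) if m.any() else "")
print(moves([.5155,-.0225,.116],down(-4.7)),arm.observe()["eef_pos"],arm.observe()["width"])
```

```text
466 [ 0.51599576 -0.02173694  0.12616059] ((515.9515380859375, -23.224720001220703), (24.612560272216797, 9.850418090820312), 86.9549789428711)
(array([0.0116, 0.0011, 0.1605]), array([-6.55698351e-05,  1.03178561e-07, -1.87416990e-03])) [ 0.51466462 -0.02709962  0.18018234] 0.0516131778845357
```

>>> apply_moves(moves=[{"dp": [0.008,0.002,0.04],"angular": [0,0,-0.002],"grip": 0.6},{"dp": [0.008,0.002,0.08],"angular": [0,0,-0.002],"grip": 0.6},{"dp": [0.008,0.002,0.12],"angular": [0,0,-0.002],"grip": 0.6},{"dp": [0.008,0.002,0.16],"angular": [0,0,-0.002],"grip": 0.6},{"dp": [0.008,0.002,0.16],"angular": [0,0,-0.002],"grip": 0.6}])

```text
clock: 2.7
eef_pos: [0.515, -0.0236, 0.1137]
tool_rot: [-2.308, -2.127, 0.004]
wrist_force: [-0.0, 0.4, -0.0]
width: 0.051
finger_force: 0.0
```

Run:
```python
from h import *
print(moves([.5157,-.0228,.116],down(-4.7)),arm.observe()["eef_pos"],arm.observe()["wrist_force"])
```

```text
(array([ 0.0023,  0.0016, -0.0057]), array([-1.17794918e-03, -4.00315299e-05,  2.25702697e-04])) [ 0.51498218 -0.02364996  0.11371188] [-0.01613798  0.37211093 -0.00739538]
```

>>> apply_moves(moves=[{"dp": [0.002,0.0015,-0.003],"angular": [0,0,0],"grip": 0.3},{"dp": [0.002,0.0015,-0.003],"angular": [0,0,0],"grip": 0.15},{"dp": [0.002,0.0015,-0.003],"angular": [0,0,0],"grip": 0},{"dp": [0.002,0.0015,-0.003],"angular": [0,0,0],"grip": 0},{"dp": [0.002,0.0015,-0.003],"angular": [0,0,0],"grip": 0}], force=60)

```text
clock: 3.32
eef_pos: [0.5166, -0.023, 0.1182]
tool_rot: [2.31, 2.129, 0.0]
wrist_force: [-3.8, 0.3, 5.2]
width: 0.009
finger_force: 59.2
```

>>> apply_moves(moves=[{"dp": [0,0,-0.01],"angular": [0,0,0],"grip": 0},{"dp": [0,0,-0.02],"angular": [0,0,0],"grip": 0},{"dp": [0,0,-0.035],"angular": [0,0,0],"grip": 0},{"dp": [0,0,-0.055],"angular": [0,0,0],"grip": 0},{"dp": [0,0,-0.075],"angular": [0,0,0],"grip": 0}])

```text
clock: 3.95
eef_pos: [0.5169, -0.0231, 0.1487]
tool_rot: [2.309, 2.129, 0.001]
wrist_force: [-0.9, 0.2, -1.1]
width: 0.009
finger_force: 59.9
```

>>> apply_moves(moves=[{"dp": [0,0,-0.06],"angular": [0,0,0],"grip": 0},{"dp": [0,0,-0.13],"angular": [0,0,0],"grip": 0},{"dp": [0,0,-0.2],"angular": [0,0,0],"grip": 0},{"dp": [0,0,-0.25],"angular": [0,0,0],"grip": 0},{"dp": [0,0,-0.25],"angular": [0,0,0],"grip": 0}])

```text
clock: 4.58
eef_pos: [0.5179, -0.0231, 0.2507]
tool_rot: [2.306, 2.126, 0.007]
wrist_force: [0.9, 0.0, -1.3]
width: 0.0089
finger_force: 60.1
```

Run:
```python
from h import *
f=np.load("top.npz");p=f["p"];i=eyes.camera_info("top");hsv=cv2.cvtColor(p,cv2.COLOR_RGB2HSV)
m=((hsv[...,0]>100)&(hsv[...,0]<125)&(hsv[...,1]>110)&(hsv[...,2]>50)).astype(np.uint8)
k,l,st,ce=cv2.connectedComponentsWithStats(m);j=[j for j in range(1,k) if st[j,0]==316][0]
v,u=np.nonzero(l==j);w=world(np.c_[u,v],i,z=.026);r=cv2.minAreaRect((w[:,:2]*1000).astype(np.float32));print("tray",r)
C=np.array([*r[0]])/1000
c=cloud(f["d"],i);q=c[(c[...,0]>.5)&(c[...,0]<.75)&(c[...,1]<-.15)&(c[...,1]>-.4)&(c[...,2]>.06)];print("cup",np.percentile(q,[3,50,97],axis=0).round(3))
s=arm.observe();print(s["eef_pos"],s["width"],s["qpos"].round(2))
Rt=down(-94.7);Rt2=Rt*R.from_rotvec([0,np.pi/4,0])
print(moves([C[0],C[1],.25],Rt),moves([C[0],C[1],.25],Rt2), Rt2.as_matrix()[:,2])
```

```text
tray ((451.2880859375, -297.74072265625), (98.82332611083984, 126.94983673095703), 89.27381896972656)
cup [[ 0.578 -0.397  0.085]
 [ 0.655 -0.379  0.506]
 [ 0.744 -0.374  0.667]]
[ 0.5178887  -0.02314429  0.25072215] 0.0088890924356158 [-0.11 -0.13  1.45 -0.    1.82 -0.03]
(array([-0.6977, -0.1102,  0.0012]), array([ 0.00176264, -0.00165671,  0.50024406])) (array([-0.6977, -0.1102,  0.0012]), array([-0.19378617,  0.19373498,  0.47254377])) [ 0.70472905 -0.05793928 -0.70710678]
```

>>> apply_moves(moves=[{"dp": [-0.1,-0.015,0],"angular": [0,0,0.055],"grip": 0},{"dp": [-0.22,-0.03,0],"angular": [0,0,0.11],"grip": 0},{"dp": [-0.35,-0.05,0],"angular": [0,0,0.165],"grip": 0},{"dp": [-0.48,-0.075,0],"angular": [0,0,0.22],"grip": 0},{"dp": [-0.6,-0.095,0],"angular": [0,0,0.275],"grip": 0}])

```text
clock: 5.2
eef_pos: [0.4586, -0.2608, 0.2465]
tool_rot: [2.992, 0.958, 0.0]
wrist_force: [1.0, 0.4, -1.1]
width: 0.0087
finger_force: 60.0
```

Run:
```python
from h import *
Rt=down(-92)
print(moves([.437,-.298,.2],Rt),arm.observe()["eef_pos"],arm.observe()["width"])
```

```text
(array([-0.0981,  0.0443,  0.1163]), array([ 2.27531928e-05, -1.23426749e-05,  2.08339591e-01])) [ 0.45863866 -0.26077678  0.24651448] 0.008746666576137046
```

>>> apply_moves(moves=[{"dp": [-0.05,0.02,0.03],"angular": [0,0,0.05],"grip": 0},{"dp": [-0.08,0.035,0.06],"angular": [0,0,0.1],"grip": 0},{"dp": [-0.09,0.04,0.09],"angular": [0,0,0.155],"grip": 0},{"dp": [-0.09,0.04,0.11],"angular": [0,0,0.2],"grip": 0},{"dp": [-0.09,0.04,0.11],"angular": [0,0,0.2],"grip": 0}])

```text
clock: 5.82
eef_pos: [0.4391, -0.293, 0.2017]
tool_rot: [-3.14, 0.003, 0.002]
wrist_force: [-0.1, 0.8, -0.2]
width: 0.0089
finger_force: 60.0
```

Run:
```python
from h import *
Rt=down(-92)*R.from_rotvec([0,np.pi/4,0])
print(moves([.437,-.298,.13],Rt),arm.observe()["eef_pos"],arm.observe()["qpos"])
```

```text
(array([-0.005 ,  0.0127,  0.1793]), array([-0.00450739,  0.25047133,  0.00988326])) [ 0.43913387 -0.29302716  0.20170615] [-6.52890398e-01 -1.05876356e-01  1.51195322e+00  2.06367845e-05
  1.73746115e+00  9.19584454e-01]
```

>>> apply_moves(moves=[{"dp": [-0.005,0.012,0.03],"angular": [0,0.055,0],"grip": 0},{"dp": [-0.005,0.012,0.07],"angular": [0,0.11,0],"grip": 0},{"dp": [-0.005,0.012,0.11],"angular": [0,0.165,0],"grip": 0},{"dp": [-0.005,0.012,0.15],"angular": [0,0.22,0],"grip": 0},{"dp": [-0.005,0.012,0.18],"angular": [0,0.25,0],"grip": 0}])

```text
clock: 6.45
eef_pos: [0.4366, -0.2979, 0.1301]
tool_rot: [2.897, -0.001, 1.206]
wrist_force: [-0.7, 0.4, -1.0]
width: 0.0087
finger_force: 60.0
```

Run:
```python
from h import *
s=arm.observe();Rt=down(-90)*R.from_rotvec([0,np.pi/4,0])
print(moves([.437,-.298,.075],Rt),s["eef_pos"],s["qpos"],s["width"])
p,d,i=cap("wrist");cv2.imwrite("pics/w2.png",p[:,:,::-1])
```

```text
(array([-0.0969, -0.0003,  0.0978]), array([ 0.00112139, -0.0010193 ,  0.00021857])) [ 0.43657855 -0.29793813  0.13006328] [-1.05308991 -0.54559385  2.15554114  0.72740662  1.17945052  0.35369879] 0.008747239892579943
```

View pics/w2.png

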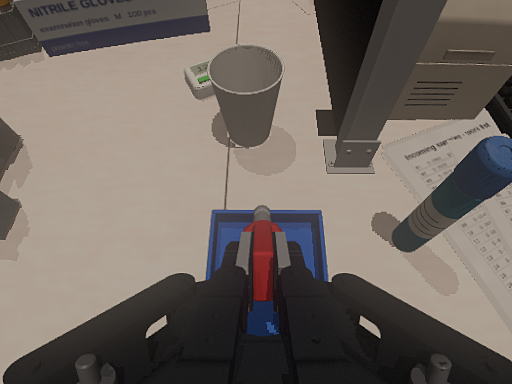

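The pin is held firmly, its tip at about (262,212) inside the tray outline and in line with the tray. I'll lower it and release.

>>> apply_moves(moves=[{"dp": [-0.03,0,0.03],"angular": [0,0,0],"grip": 0},{"dp": [-0.06,0,0.06],"angular": [0,0,0],"grip": 0},{"dp": [-0.09,0,0.09],"angular": [0,0,0],"grip": 0},{"dp": [-0.107,0,0.107],"angular": [0,0,0],"grip": 0},{"dp": [-0.107,0,0.107],"angular": [0,0,0],"grip": 0}])

```text
clock: 7.12
eef_pos: [0.4375, -0.2974, 0.0694]
tool_rot: [-2.902, 0.004, -1.2]
wrist_force: [-0.4, 0.0, -0.8]
width: 0.0088
finger_force: 60.0
```

>>> apply_moves(moves=[{"dp": [-0.006,0,0.006],"angular": [0,0,0],"grip": 0},{"dp": [-0.006,0,0.006],"angular": [0,0,0],"grip": 0.2},{"dp": [-0.006,0,0.006],"angular": [0,0,0],"grip": 0.4},{"dp": [-0.006,0,0.006],"angular": [0,0,0],"grip": 0.45},{"dp": [-0.006,0,0.006],"angular": [0,0,0],"grip": 0.45}])

```text
clock: 7.75
eef_pos: [0.4375, -0.2981, 0.0675]
tool_rot: [2.901, -0.004, 1.202]
wrist_force: [0.8, -0.8, 0.1]
width: 0.0384
finger_force: 0.0
```

>>> apply_moves(moves=[{"dp": [0.01,0,-0.01],"angular": [0,0,0],"grip": 0.45},{"dp": [0.05,0,-0.06],"angular": [0,0,0],"grip": 0.45},{"dp": [0.1,0,-0.12],"angular": [0,0,0],"grip": 0.45},{"dp": [0.16,0,-0.2],"angular": [0,0,0],"grip": 0.45},{"dp": [0.22,0,-0.28],"angular": [0,0,0],"grip": 0.45}])

```text
clock: 8.38
eef_pos: [0.4203, -0.2977, 0.2104]
tool_rot: [2.901, -0.004, 1.202]
wrist_force: [-0.5, -0.1, 0.3]
width: 0.0387
finger_force: 0.0
```

Run:
```python
from h import *
s=arm.observe();print(s["eef_pos"],s["width"],s["qpos"])
p,d,i=cap("wrist");cv2.imwrite("pics/w3.png",p[:,:,::-1])
print(moves([.43,-.2,.25],down(-45)))
```

```text
[ 0.42028107 -0.29774015  0.21035318] 0.038664600523526674 [-1.09179259 -0.61176685  2.05349908  0.70035767  1.33437543  0.44183745]
(array([ 0.0739, -0.247 , -0.0427]), array([ 0.10144985, -0.23746039, -0.23655641]))
```

View pics/w3.png

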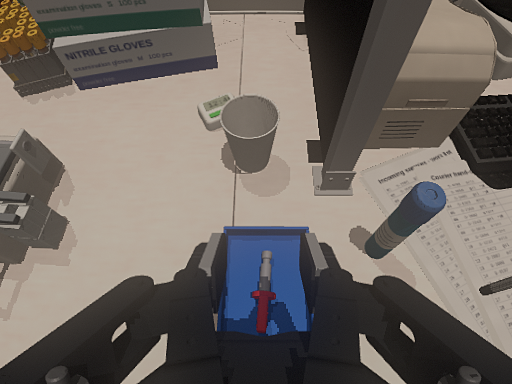

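The pin lies flat inside the tray, at about (265,290), and nothing else has moved. Next I'll level the tool and go over the bar.

>>> apply_moves(moves=[{"dp": [0.01,-0.04,-0.01],"angular": [0.02,-0.045,-0.045],"grip": 0.4},{"dp": [0.03,-0.1,-0.02],"angular": [0.035,-0.08,-0.08],"grip": 0.4},{"dp": [0.05,-0.16,-0.03],"angular": [0.05,-0.115,-0.115],"grip": 0.4},{"dp": [0.06,-0.21,-0.04],"angular": [0.065,-0.15,-0.15],"grip": 0.4},{"dp": [0.07,-0.25,-0.04],"angular": [0.08,-0.185,-0.185],"grip": 0.4}])

```text
clock: 9.05
eef_pos: [0.4295, -0.1975, 0.2412]
tool_rot: [-2.97, -0.963, -0.271]
wrist_force: [0.9, -0.2, 0.3]
width: 0.034
finger_force: 0.0
```

Run:
```python
from h import *
s=arm.observe();print(s["eef_pos"],s["qpos"])
print(moves([.4421,.0587,.23],down(-4.7)))
```

```text
[ 0.42952786 -0.19748686  0.24124632] [-0.59956155 -0.35757576  1.66437228  0.14313364  1.73252812  0.37448457]
(array([ 0.3929, -0.5025,  0.0713]), array([ 0.03671991, -0.04344299, -0.27358007]))
```

>>> apply_moves(moves=[{"dp": [0.08,-0.1,0.015],"angular": [0.0075,-0.009,-0.055],"grip": 0.35},{"dp": [0.16,-0.2,0.03],"angular": [0.015,-0.018,-0.11],"grip": 0.35},{"dp": [0.24,-0.3,0.045],"angular": [0.022,-0.026,-0.165],"grip": 0.35},{"dp": [0.32,-0.4,0.06],"angular": [0.03,-0.035,-0.22],"grip": 0.35},{"dp": [0.39,-0.5,0.07],"angular": [0.037,-0.043,-0.27],"grip": 0.35}])

```text
clock: 9.68
eef_pos: [0.4422, 0.0585, 0.2298]
tool_rot: [-2.318, -2.116, -0.006]
wrist_force: [0.2, -0.0, 0.1]
width: 0.0301
finger_force: 0.0
```

Run:
```python
from h import *
p,d,i=cap("wrist")
s=arm.observe();print(s["eef_pos"],s["width"])
cv2.imwrite("pics/w4.png",p[:,:,::-1])
c=cloud(d,i);hsv=cv2.cvtColor(p,cv2.COLOR_RGB2HSV)
m=(hsv[...,0]>100)&(hsv[...,0]<125)&(hsv[...,1]>110)&(hsv[...,2]>40)&(d>0)&(c[...,2]>.07)&(c[...,2]<.1)
q=c[m];print(m.sum(),q.mean(0),cv2.minAreaRect((q[:,:2]*1000).astype(np.float32)),np.percentile(q,[2,50,98],axis=0).round(4).tolist())
print(moves([.4421,.0587,.2],down(-4.7)))
```

```text
[0.44173    0.06400512 0.22946136] 0.029833521018486
156 [0.44017955 0.03481022 0.08548392] ((439.5847473144531, 28.56584930419922), (29.016069412231445, 9.689493179321289), 84.96711730957031) [[0.4352, 0.0144, 0.0828], [0.4402, 0.0358, 0.0858], [0.4453, 0.043, 0.0874]]
(array([-0.0137,  0.0021,  0.0735]), array([-0.00043345, -0.00260075,  0.00097493]))
```

View pics/w4.png

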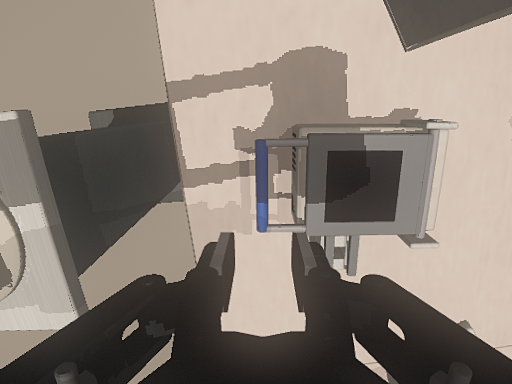

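The bar is at column 262, rows 138–232, midway between the fingers, and its centre is (0.442, 0.0585). I'll descend onto it.

>>> apply_moves(moves=[{"dp": [-0.013,0.002,0.08],"angular": [0,0,0],"grip": 0.35},{"dp": [-0.013,0.002,0.17],"angular": [0,0,0],"grip": 0.35},{"dp": [-0.013,0.002,0.26],"angular": [0,0,0],"grip": 0.35},{"dp": [-0.013,0.002,0.33],"angular": [0,0,0],"grip": 0.35},{"dp": [-0.013,0.002,0.373],"angular": [0,0,0],"grip": 0.35}])

```text
clock: 10.35
eef_pos: [0.4423, 0.0521, 0.079]
tool_rot: [-2.323, -2.108, -0.005]
wrist_force: [-0.1, -0.5, -0.5]
width: 0.0298
finger_force: 0.0
```

>>> apply_moves(moves=[{"dp": [0,0,0],"angular": [0,0,0],"grip": 0.25},{"dp": [0,0,0],"angular": [0,0,0],"grip": 0.15},{"dp": [0,0,0],"angular": [0,0,0],"grip": 0},{"dp": [0,0,0],"angular": [0,0,0],"grip": 0},{"dp": [0,0,0],"angular": [0,0,0],"grip": 0}], force=40)

```text
clock: 10.98
eef_pos: [0.4408, 0.0524, 0.0808]
tool_rot: [-2.32, -2.108, -0.001]
wrist_force: [-10.7, 0.7, 0.7]
width: 0.0106
finger_force: 38.9
```

Run:
```python
from h import *
s=arm.observe();print(s)
B=s["eef_pos"];a=np.radians(-4.7);H=B+.16*np.array([np.cos(a),np.sin(a),0])
for t in range(0,91,6):
    th=np.radians(t);P=H+.16*np.array([-np.cos(th)*np.cos(a),-np.cos(th)*np.sin(a),np.sin(th)])
    print(t,P.round(4),moves(P)[0])
```

```text
{'clock': 10.975, 'qpos': array([ 0.03753474, -0.30640799,  1.90004881,  0.00552992,  1.55206153,
        0.13338519]), 'joint_velocities': array([-0.00129708, -0.00138014, -0.00142724, -0.00045483, -0.00053766,
       -0.00035025]), 'tau': array([ -0.79657154, -28.38983059, -45.45397282,  -0.16360946,
        -3.37861553,   0.14907219]), 'eef_pos': array([0.44077379, 0.05235764, 0.08082087]), 'tool_rot': array([-2.32034472e+00, -2.10771141e+00, -6.55188105e-04]), 'wrist_force': array([-10.65929392,   0.66192742,   0.69885318]), 'ft_torque': array([-0.01422726,  1.6455949 ,  0.16574089]), 'finger_force': 38.899449706077576, 'width': 0.01058524347457076}
0 [0.4408 0.0524 0.0808] [0. 0. 0.]
6 [0.4416 0.0523 0.0975] [ 0.0002  0.002  -0.0418]
12 [0.4443 0.0521 0.1141] [ 0.0005  0.0083 -0.0832]
18 [0.4486 0.0517 0.1303] [ 0.0009  0.019  -0.1237]
24 [0.4546 0.0512 0.1459] [ 0.0013  0.0338 -0.1629]
30 [0.4621 0.0506 0.1608] [ 0.0017  0.0526 -0.2002]
36 [0.4712 0.0499 0.1749] [ 0.0022  0.0753 -0.2355]
42 [0.4817 0.049  0.1879] [ 0.0028  0.1014 -0.2681]
48 [0.4935 0.048  0.1997] [ 0.0033  0.1309 -0.2979]
54 [0.5065 0.047  0.2103] [ 0.0039  0.1633 -0.3244]
60 [0.5205 0.0458 0.2194] [ 0.0045  0.1983 -0.3473]
66 [0.5354 0.0446 0.227 ] [ 0.0051  0.2355 -0.3665]
72 [0.551  0.0433 0.233 ] [ 0.0057  0.2745 -0.3817]
78 [0.5671 0.042  0.2373] [ 0.0063  0.3149 -0.3928]
84 [0.5836 0.0406 0.2399] [ 0.007   0.3562 -0.3995]
90 [0.6002 0.0392 0.2408] [ 0.0076  0.398  -0.4019]
```

The bar is gripped (10.6 mm under load, bar 12 mm). I'll swing it up along the arc, slowly.

>>> apply_moves(moves=[{"dp": [0,-0.002,-0.021],"angular": [0,0,0],"grip": 0},{"dp": [0,-0.001,-0.042],"angular": [0,0,0],"grip": 0},{"dp": [0.0005,0.003,-0.07],"angular": [0,0,0],"grip": 0},{"dp": [0.0007,0.009,-0.097],"angular": [0,0,0],"grip": 0},{"dp": [0.001,0.016,-0.1237],"angular": [0,0,0],"grip": 0}])

```text
clock: 11.6
eef_pos: [0.4482, 0.0518, 0.1311]
tool_rot: [-2.322, -2.109, -0.004]
wrist_force: [-7.0, -0.4, -0.2]
width: 0.0106
finger_force: 38.9
```

```bash
cat > arc.py <<'E'
from h import *
s=arm.observe();p=s["eef_pos"];a=np.radians(-4.7)
B=np.array([.4408,.0524,.0808]);u=np.array([np.cos(a),np.sin(a),0]);H=B+.16*u
r=p-H;print("pos",p,"ang",np.degrees(np.arctan2(r[2],-r@u)),"rad",np.hypot(r[2],r@u),s["wrist_force"].round(1),s["width"],s["finger_force"])
t0=np.degrees(np.arctan2(r[2],-r@u))
for t in np.unique(np.r_[np.arange(np.ceil(t0),min(t0+26,90),4),90]):
    th=np.radians(t);P=H+.16*(-np.cos(th)*u+np.array([0,0,np.sin(th)]));print(t,moves(P)[0])
E
python3 arc.py
```

```text
pos [0.44824678 0.05177726 0.13109061] ang 18.248194731594566 rad 0.16060417980819203 [-7.  -0.4 -0.2] 0.010587634924048626 38.88840973377228
19.0 [ 0.0001  0.0031 -0.0045]
23.0 [ 0.0004  0.0131 -0.0306]
27.0 [ 0.0007  0.0248 -0.0559]
31.0 [ 0.001   0.0383 -0.0803]
35.0 [ 0.0013  0.0535 -0.1038]
39.0 [ 0.0017  0.0702 -0.1261]
43.0 [ 0.002   0.0885 -0.1472]
90.0 [ 0.0068  0.3808 -0.2749]
```

>>> apply_moves(moves=[{"dp": [0.0003,0.008,-0.024],"angular": [0,0,0],"grip": 0},{"dp": [0.0006,0.019,-0.05],"angular": [0,0,0],"grip": 0},{"dp": [0.0009,0.033,-0.074],"angular": [0,0,0],"grip": 0},{"dp": [0.0012,0.048,-0.098],"angular": [0,0,0],"grip": 0},{"dp": [0.0016,0.064,-0.1205],"angular": [0,0,0],"grip": 0}])

```text
clock: 12.22
eef_pos: [0.473, 0.0498, 0.1807]
tool_rot: [-2.321, -2.109, -0.003]
wrist_force: [-13.0, 0.7, 6.1]
width: 0.0104
finger_force: 38.9
```

```bash
python3 arc.py
```

```text
pos [0.47304964 0.04981851 0.18072534] ang 38.05468794501442 rad 0.16210768721457877 [-13.    0.7   6.1] 0.010376071982684682 38.92832100391388
39.0 [-0.      0.0083 -0.0019]
43.0 [ 0.0003  0.0265 -0.0231]
47.0 [ 0.0007  0.0462 -0.0428]
51.0 [ 0.0011  0.0672 -0.0612]
55.0 [ 0.0015  0.0895 -0.0781]
59.0 [ 0.0019  0.1129 -0.0933]
63.0 [ 0.0023  0.1372 -0.1069]
90.0 [ 0.005   0.3187 -0.151 ]
```

```bash
sed -i 's/H+\.16\*(-np/H+(np.hypot(r[2],r@u)+.002)*(-np/' arc.py; python3 arc.py
```

```text
pos [0.47304964 0.04981851 0.18072534] ang 38.05468794501442 rad 0.16210768721457877 [-13.    0.7   6.1] 0.010376071982684682 38.92832100391388
39.0 [-0.0001  0.0003 -0.0084]
43.0 [ 0.0002  0.019  -0.03  ]
47.0 [ 0.0006  0.0392 -0.0503]
51.0 [ 0.001   0.0607 -0.0692]
55.0 [ 0.0014  0.0836 -0.0865]
59.0 [ 0.0019  0.1075 -0.1021]
63.0 [ 0.0023  0.1326 -0.1161]
90.0 [ 0.0051  0.3187 -0.1612]
```

>>> apply_moves(moves=[{"dp": [0.0002,0.012,-0.024],"angular": [0,0,0],"grip": 0},{"dp": [0.0005,0.031,-0.043],"angular": [0,0,0],"grip": 0},{"dp": [0.0008,0.05,-0.06],"angular": [0,0,0],"grip": 0},{"dp": [0.0012,0.072,-0.078],"angular": [0,0,0],"grip": 0},{"dp": [0.0016,0.095,-0.094],"angular": [0,0,0],"grip": 0}])

```text
clock: 12.85
eef_pos: [0.5121, 0.0466, 0.2194]
tool_rot: [-2.323, -2.11, -0.009]
wrist_force: [-9.1, -0.0, 9.9]
width: 0.0103
finger_force: 39.3
```

```bash
python3 arc.py
```

```text
pos [0.512139   0.04664815 0.21943511] ang 57.4678846560662 rad 0.16443687454996636 [-9.1 -0.   9.9] 0.01031562160503021 39.29276168346405
58.0 [-0.0002  0.0006 -0.0063]
62.0 [ 0.0002  0.0258 -0.0208]
66.0 [ 0.0006  0.0519 -0.0334]
70.0 [ 0.0011  0.0788 -0.0443]
74.0 [ 0.0015  0.1065 -0.0532]
78.0 [ 0.002   0.1347 -0.0602]
82.0 [ 0.0024  0.1633 -0.0652]
90.0 [ 0.0032  0.2212 -0.0691]
```

>>> apply_moves(moves=[{"dp": [0.0002,0.02,-0.02],"angular": [0,0,0],"grip": 0},{"dp": [0.0006,0.043,-0.033],"angular": [0,0,0],"grip": 0},{"dp": [0.001,0.067,-0.044],"angular": [0,0,0],"grip": 0},{"dp": [0.0013,0.09,-0.053],"angular": [0,0,0],"grip": 0},{"dp": [0.0017,0.114,-0.06],"angular": [0,0,0],"grip": 0}])

```text
clock: 13.48
eef_pos: [0.5587, 0.0429, 0.2411]
tool_rot: [-2.324, -2.111, -0.009]
wrist_force: [-3.7, 2.1, 6.2]
width: 0.0101
finger_force: 40.9
```

```bash
python3 arc.py
```

```text
pos [0.55867631 0.04287223 0.24109471] ang 75.40477834362916 rad 0.16563987268786806 [-3.7  2.1  6.2] 0.010121045468912775 40.92381298542023
76.0 [-0.0003  0.003  -0.0059]
80.0 [ 0.0001  0.0316 -0.0119]
84.0 [ 0.0005  0.0606 -0.0159]
88.0 [ 0.001   0.0898 -0.0179]
90.0 [ 0.0012  0.1044 -0.0181]
```

>>> apply_moves(moves=[{"dp": [0.0002,0.022,-0.011],"angular": [0,0,0],"grip": 0},{"dp": [0.0005,0.044,-0.016],"angular": [0,0,0],"grip": 0},{"dp": [0.0008,0.066,-0.019],"angular": [0,0,0],"grip": 0},{"dp": [0.001,0.084,-0.02],"angular": [0,0,0],"grip": 0},{"dp": [0.0011,0.096,-0.02],"angular": [0,0,0],"grip": 0}])

```text
clock: 14.1
eef_pos: [0.5967, 0.0397, 0.2481]
tool_rot: [-2.323, -2.11, -0.008]
wrist_force: [-1.1, 4.4, 0.4]
width: 0.0103
finger_force: 39.3
```

```bash
python3 arc.py
python3 - <<'E'
from h import *
for n in("scene","top"):
    p,d,i=cap(n)
    np.savez(f"{n}2.npz",p=p,d=d)
    if n=="scene": cv2.imwrite("pics/s2.png",cv2.resize(p[120:290,170:340,::-1],None,fx=3.5,fy=3.5,interpolation=cv2.INTER_CUBIC))
    c=cloud(d,i);a=np.radians(-4.7)
    H=np.array([.6016,.0456,.08]);u=np.array([np.cos(a),np.sin(a)]);w=np.array([-u[1],u[0]])
    X=(c[...,:2]-H[:2])@u;Y=(c[...,:2]-H[:2])@w;Z=c[...,2]
    for z0 in(.1,.12,.14,.16,.18):
        m=(abs(X)<.06)&(abs(Y)<.05)&(Z>z0)&(Z<z0+.02)&(d>0)
        if m.sum()>5: print(n,z0,m.sum(),np.percentile(X[m],[5,25,50,75,95]).round(4),np.median(Z[m]).round(3))
E
```

```text
pos [0.59669056 0.0397096  0.24811576] ang 88.76952187576249 rad 0.16735434795081647 [-1.1  4.4  0.4] 0.010277693466749928 39.30255353450775
89.0 [-0.0003  0.0016 -0.005 ]
90.0 [-0.0002  0.009  -0.0051]
scene 0.1 165 [-0.0093 -0.0076 -0.0066 -0.0053 -0.0033] 0.111
scene 0.12 162 [-0.0098 -0.008  -0.007  -0.0061 -0.0023] 0.131
scene 0.14 168 [-0.0106 -0.0088 -0.0077 -0.0065 -0.0044] 0.15
scene 0.16 174 [-0.0112 -0.0095 -0.0084 -0.0072 -0.005 ] 0.17
scene 0.18 192 [-0.0106 -0.009  -0.0077 -0.0062 -0.0025] 0.191
top 0.12 7 [-0.009  -0.0089 -0.0084 -0.008  -0.0079] 0.13
top 0.16 8 [-0.0099 -0.0095 -0.0088 -0.0075 -0.0031] 0.173
top 0.18 7 [-0.0095 -0.0092 -0.0083 -0.0062 -0.0025] 0.194
```

View pics/s2.png

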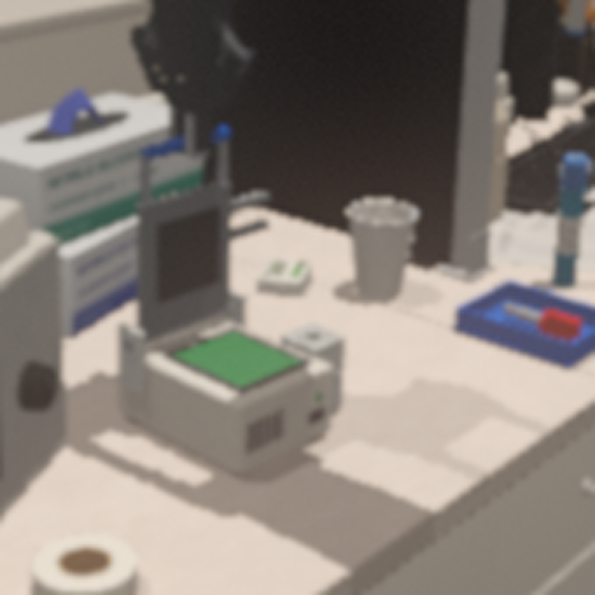

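The flap is nearly upright and the bar is gripped. The pin is in the tray at about (545,318) in the crop, and the cup, timer and tube have not moved. The depth slope and the arc both give about 1.3–1.7° short of vertical, so I'll nudge it on.

>>> apply_moves(moves=[{"dp": [0.0005,0.004,0],"angular": [0,0,0],"grip": 0},{"dp": [0.001,0.008,0],"angular": [0,0,0],"grip": 0},{"dp": [0.001,0.0095,0],"angular": [0,0,0],"grip": 0},{"dp": [0.001,0.0095,0],"angular": [0,0,0],"grip": 0},{"dp": [0.001,0.0095,0],"angular": [0,0,0],"grip": 0}])

```text
clock: 14.82
eef_pos: [0.6, 0.0394, 0.2481]
tool_rot: [-2.324, -2.11, -0.008]
wrist_force: [-2.4, 5.6, 2.6]
width: 0.0105
finger_force: 39.5
```

```bash
python3 arc.py
cat > slope.py <<'E'
from h import *
a=np.radians(-4.7);H=np.array([.6016,.0456,.08]);u=np.array([np.cos(a),np.sin(a)]);w=np.array([-u[1],u[0]])
def f(d,i):
    c=cloud(d,i);X=(c[...,:2]-H[:2])@u;Y=(c[...,:2]-H[:2])@w;Z=c[...,2]
    m=(abs(X+.006)<.009)&(abs(Y)<.045)&(Z>.1)&(Z<.194)&(d>0)
    A=np.c_[Z[m],Y[m],np.ones(m.sum())];x=X[m]
    for _ in range(4):
        k=np.linalg.lstsq(A,x,rcond=None)[0];e=abs(A@k-x);g=e<2.5*e.std();A,x=A[g],x[g]
    print("tilt from vertical deg",np.degrees(k[0]),"yaw err",np.degrees(k[1]),len(x))
i=eyes.camera_info("scene");f(np.load("scene2.npz")["d"],i)
for _ in range(3): f(cap("scene")[1],i)
E
python3 slope.py
```

```text
pos [0.59996959 0.03941365 0.24809575] ang 89.89672448889291 rad 0.16729601992669169 [-2.4  5.6  2.6] 0.010468748808946856 39.45538938045502
90.0 [-0.0002  0.0008 -0.005 ]
tilt from vertical deg -1.3602308685101105 yaw err -0.05043000425381272 274
tilt from vertical deg 0.3170928371737723 yaw err -0.1944777193286538 297
tilt from vertical deg -0.5424885363028126 yaw err 0.24324034182069007 277
tilt from vertical deg -0.3978149942787954 yaw err 0.039083086541223444 257
```

>>> apply_moves(moves=[{"dp": [0,0.0005,0],"angular": [0,0,0],"grip": 0},{"dp": [0,0.0005,0],"angular": [0,0,0],"grip": 0},{"dp": [0,0.0005,0],"angular": [0,0,0],"grip": 0}])

```text
clock: 15.35
eef_pos: [0.6001, 0.0394, 0.2481]
tool_rot: [-2.324, -2.11, -0.007]
wrist_force: [-2.5, 4.9, 3.6]
width: 0.0099
finger_force: 39.5
```

Run:
```python
from h import *
s=arm.observe();print(s["eef_pos"],s["width"],s["finger_force"]);print(arm.close_job())
```

```text
[0.60012448 0.03942027 0.24810123] 0.009915098943017675 39.49916481971741
the job is handed in; nothing more can be done
None
```

The job is handed in (no verdict was returned): the pin lies in the blue tray, and the flap stands within about half a degree of upright with its bar still gripped at about 40 N.

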